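Draw a shelf rail tight with its cam connector

ROBOT

A 6-joint arm with a two-finger parallel gripper is mounted at the origin on the work surface. World frame = base frame: x ahead of the robot, y to its left, z up, the work surface at z = 0. Lengths are in mm, angles in rad, forces in N, time in s.
With the tool pointing down it reaches from about 400 to 925 mm from the base axis. Payload 12.5 kg.
Tool frame: the origin (TCP) lies between the finger pads; the fingertips stand 14 mm ahead of it and the grasp point (between the pads) lies 5 mm behind it; x points along the fingers, y is the direction in which the jaws open and shut, and the axes are right-handed (so a half turn about x gives the same grasp; the last joint's range is limited). The gripper opens to 95 mm and grips with 3 to 60 N. Pads are 20 mm wide; open, the fingers measure 119 mm over their backs; the gripper's body (75 mm by 180 mm) begins 59 mm behind the grasp point.
Start: joints at [-1.408, 0.491, 1.559, -0, 1.092, -0.106], TCP at [166.007, -602.567, 228.661] pointing down, gripper open.
Joint ranges: [-3.1, 3.1], [-0.84, 2.19], [0.05, 2.79], [-1.13, 4.28], [0.06, 2.93], [-2.69, 2.69]. Speed limits (rad/s): [2.22, 2.22, 2.79, 3.14, 3.14, 3.14].

INTERFACE

Orientations are given as [roll, pitch, yaw] about the fixed x, y, z axes, in that order (R = Rz(yaw) Ry(pitch) Rx(roll)).
In Python, from cell import env, cams gives the robot as it stands.
- The arm moves only by the tool carry_out, never from a script. Its arguments are lists of equal length, an entry for each row: "grip": the closure, from -1 (fully open) to 1 (shut); "linear": the shift along the tool's x, y, z scaled (see below), a list of three; "turn": the turn about the tool's x scaled (see below). In form: {"grip": [grip, ...], "linear": [[tx, ty, tz], ...], "turn": [turn, ...]}. A call has 1 to 5 rows; each row shifts and turns the commanded pose from where the row before left it, along the tool's axes as they then stand; what a row does not reach is not made up. The controller multiplies each number of a shift by 0.5 m and each number of a turn by 180 degrees. A row lasts 1/10 s, in which the tool goes at most 50 mm and 8.59 degrees, less where a joint would pass 70% of its speed; a pose out of reach is approached as far as the arm can. A call with a number of a shift or a turn outside -1 to 1 is refused whole. A call with a gripper value outside its range is refused whole. The fingers move at their own pace and stop on an object; the grip force is fixed at half the most. Time passes only in rows, so rows that do not move let the fingers close. It gives the time, the measured TCP pose, the force and the opening at its end, in the units of the state.
- env.state(): the state, without advancing time (a new reading comes with each control period).
- cams.read_camera(name): name is "scene" or "side" or "wrist"; returns the picture (420x560x3 uint8, blue, green, red); there is no depth.
- cams.camera_info(name): a dict with "fx", "fy", "cx", "cy" (pixels), "dist" ([k1, k2, p1, p2, k3] as OpenCV has them; the pictures are not rectified), "view" (4x4, takes a point from world to camera coordinates). Camera axes: x right, y down, z forward; pixel columns grow to the right and rows downward; lengths in mm; the calibration is good to about 2 mm. A picture is of the moment at which its call begins: read the wrist's pose just before it. camera_info takes no time and is no camera call; for the wrist camera it gives the pose at the moment of the call.
- env.job_done(): hands the job in, once; it reports no verdict.
The state is a dict: "t": time; "joints": joint angles; "qvel": joint speeds; "tau": joint torques, N m; "eef_pos": TCP position; "tcp_rot": TCP orientation; "ft_force": force on the tool from outside, world axes, zero at the start; "moment": the same for the moment, N m; "opening": opening from 0.0 (shut) to 1.0 (fully open).
Only numpy, scipy, OpenCV 4.12 (cv2) and the standard library are available. Lean on these libraries where they do the work, as an engineer would, in place of code of your own. Each camera call takes 0.05 s, during which the arm holds its last target. There are 200 camera calls.

TASK

Slide the loose blue shelf rail up to the shelf board so that its headed stud goes into the open mouth of the cam, then swing the cam's lever until the rail is drawn hard up against the board's edge. Stop as soon as the lever goes firm, so the stud is tight but not overstrained, let go, and leave the bin, the wrench and the carton where they are.

Things in the scene. Friction and masses are not known exactly. Their poses are not given: they have to be found in the camera images.
- board: Plywood shelf board, 180 (x) x 260 (y) mm, 25 mm thick, fixed flat on the bench; two dark dogs 33 mm high hold the corners of its far side. Origin: middle of its jointing edge, at bench level; +x points from that edge into the board, y along the edge, z up.
- channel (a point): Mouth of the guide channel on the board, at its jointing edge, 28.5 mm above the bench: two steel cheeks, 7 mm high, leave a channel 33 mm wide running along the board's x at y = 0, flared to about 47 mm at the edge. It guides the rail's tongue. Axes as the board's.
- buffers (a point): Point above the board's edge midway between two sprung rubber buffers (14 mm round, 65 mm to either side, 38 mm above the bench) that stand 5 mm out of two steel end stops, whose front faces (30 mm wide, up to 50 mm above the bench) are flush with the board's edge. Pressing both takes about 4 N at first and 8 N when flush; they may push the rail back out a little when it is let go.
- pivot: Steel pivot of the cam, on top of the board, about 66 mm in from the edge on the board's centre line. Origin on the pivot axis at the board's top, 25 mm above the bench; axes as the board's. It carries the cam with its lever.
- hub (a point): Centre of the cam plate, on the pivot axis, 38 mm above the bench. The plate is steel, 8 mm thick: a 44 mm hub disc and a curved hook about it (reaching 56 mm from the axis), with a curved slot between them, open at the hook's tip (the mouth) and drawing nearer to the axis further in.
- cam (a joint): Cam angle (rad), 0 fully open to 2.9 at its stop; grows counter-clockwise seen from above. Below 0.25 the mouth faces the edge and lets the stud in; from 0.4 on the hook closes behind the stud, then draws it in about 5.5 mm per rad. The angle where it goes tight varies (1.2 to 2.5) and must be felt. The cam stays where it is left, also under load.
- knob (a point): Middle (90 mm above the bench) of the black upright knob, 18 mm round, 64 to 112 mm above the bench, on the end of the cam's lever, 80 mm from the pivot axis. At cam angle 0 the lever points 70 degrees clockwise (from above) of the board's +x. Turning takes 1 to 6 N at the knob, then rises steeply once the rail meets the board: tight at 9 to 13 N, overstrained from about 17 N. Felt only while turning: at rest the cam holds itself.
- rail: Loose blue steel rail, 180 mm long (y), 40 mm wide (x), 50 mm high, 0.5 to 0.9 kg, standing on the bench. Origin: middle of its jointing face, at bench level; +x points out of that face, to the stud. When joined, its origin and axes coincide with the board's.
- tongue (a point): Tip of the flat steel tongue that sticks 47 mm out of the rail's jointing face: 30 mm wide, 26 to 31 mm above the bench, so it passes 1 mm over the board's top and 3 mm under the cam plate. Axes as the rail's.
- tail (a point): Point for gripping the rail: in the middle of the upright blue tail plate that sticks out of the rail's back (away from the stud), 14 mm thick (y), 50 mm long (x), 4 to 50 mm above the bench. This point is 32 mm above the bench, 67 mm behind the jointing face. Axes as the rail's. Pushed high up the rail would tip: push or grip it low.
- stud (a point): Middle of the head of the upright stud on the tongue, 35 mm ahead of the rail's jointing face. Head 16 mm across, 45 to 50 mm above the bench; neck below it 8 mm in diameter. The neck runs in the cam's slot, the head above the plate. With the rail touching the buffers the stud is far enough in for the hook to catch it.
- bin: Blue open parts bin with screws, 150 x 100 x 75 mm, a bystander; origin under its centre.
- wrench: Steel wrench lying on the bench, a bystander.
- carton: Cardboard carton, 100 x 130 x 70 mm, a bystander; origin under its centre.
There are look-alikes about, which are no part of the job. Leave any green or purple look-alike of the rail alone.

How it is judged:
By the outcome, as a careful person would: the job done as asked, in the order asked, and still so for the second after the job is handed in, with the robot touching nothing.
It also fails if it takes over 58 s, if anything falls off the work surface, if the arm or the gripper's body presses on something with over 40 N, if the wrist force passes 120 N, or if a joint passes its speed limit or range.

## Working session

There is one attempt and no reset: what is moved stays moved. The work goes in short steps, Python scripts to look and compute and a tool call to move; the robot and the scene stay as the last step left them, time stands still between calls to the robot, and variables do not carry over. Pictures are saved under pics/ and viewed, about 8 in all and at most 12, crops included, and the job is handed in when it is done.

Besides the shell and the picture viewer there is one more tool, called after "Request:" by a JSON object that holds its "method" and its "body", one argument or row to a line. carry_out: Moves the arm, as the interface text tells. Shifts and turns lie within -1 to 1; 1 stands for 0.5 m of shift or 180 degrees of turn. Its arguments: {"type":"object","properties":{"grip":{"type":"array"},"linear":{"type":"array"},"turn":{"type":"array"}},"required":["grip","linear","turn"]}

```bash
ls; mkdir -p pics
cat > h.py <<'E'
import numpy as np, cv2
from cell import env, cams
def ray(name,px,info=None):
    i=info or cams.camera_info(name)
    K=np.array([[i['fx'],0,i['cx']],[0,i['fy'],i['cy']],[0,0,1.]])
    p=cv2.undistortPoints(np.array(px,float).reshape(-1,1,2),K,np.array(i['dist'])).reshape(-1,2)
    V=np.array(i['view']);R=V[:3,:3];t=V[:3,3]
    d=np.c_[p,np.ones(len(p))]@R
    return -R.T@t,d
def onz(name,px,z,info=None):
    c,d=ray(name,px,info); z=np.broadcast_to(z,len(d))
    return c+d*((z-c[2])/d[:,2])[:,None]
def proj(name,P,info=None):
    i=info or cams.camera_info(name);V=np.array(i['view'])
    K=np.array([[i['fx'],0,i['cx']],[0,i['fy'],i['cy']],[0,0,1.]])
    return cv2.projectPoints(np.array(P,float).reshape(-1,1,3),cv2.Rodrigues(V[:3,:3])[0],V[:3,3],K,np.array(i['dist']))[0].reshape(-1,2)
E
python3 - <<'E'
from h import *
a=cams.read_camera('scene');b=cams.read_camera('side')
cv2.imwrite('pics/scene0.png',a);cv2.imwrite('pics/side0.png',b)
w=cams.read_camera('wrist');cv2.imwrite('pics/wrist0.png',w)
s=env.state();print({k:np.round(v,3) for k,v in s.items()})
E
```

```text
pics
{'t': np.float64(0.15), 'joints': array([-1.408,  0.491,  1.559,  0.   ,  1.092, -0.106]), 'qvel': array([-0.001, -0.002, -0.002, -0.   , -0.002,  0.   ]), 'tau': array([ 1.0000e-03, -6.1290e+01, -2.5828e+01,  6.9000e-02,  4.7000e-02,
       -0.0000e+00]), 'eef_pos': array([ 165.992, -602.404,  228.203]), 'tcp_rot': array([-1.677,  1.57 ,  1.733]), 'ft_force': array([-0.848, -0.012, -0.639]), 'moment': array([-0.057, -0.026, -0.013]), 'opening': np.float64(1.0)}
```

View pics/scene0.png

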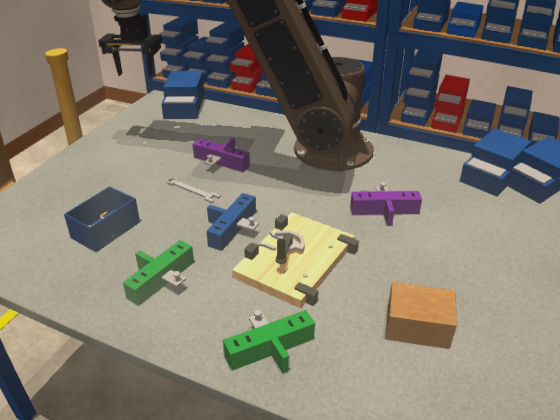

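View pics/side0.png

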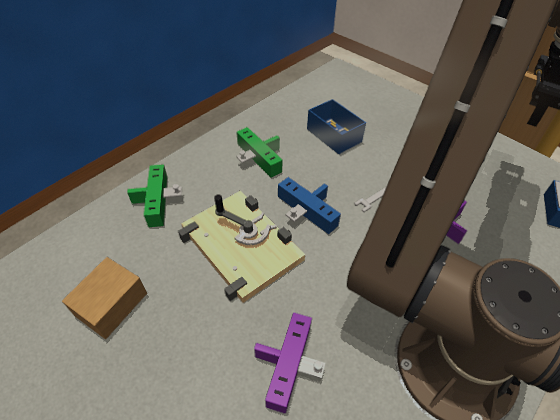

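The scene picture shows these rail-like objects: the blue rail at (232,220), green at (160,270) and (270,340), purple at (221,153) and (386,203), and the blue bin at (103,217). The board is at (297,257) with the knob at (283,245). By the description I choose the blue rail at (232,220), which is at (308,204) in the side view. I'll check it in a close crop.

Run:
```python
from h import *
a=cv2.imread('pics/scene0.png')[180:310,190:370];b=cv2.imread('pics/side0.png')[165:305,170:350]
a=cv2.resize(a,None,fx=4.4,fy=4.4,interpolation=3)[:, :]; b=cv2.resize(b,None,fx=4.4,fy=4.4,interpolation=3)
a=cv2.resize(a,(790,570));cv2.imwrite('pics/c1.png',a)
cv2.imwrite('pics/c2.png',cv2.resize(b,(771,600)))
def poly(m):
    cs,_=cv2.findContours(m,cv2.RETR_EXTERNAL,cv2.CHAIN_APPROX_NONE)
    return max(cs,key=cv2.contourArea)
for n,roi in (('scene',(180,310,190,370)),('side',(165,305,170,350))):
    im=cv2.imread(f'pics/{n}0.png');h=cv2.cvtColor(im,cv2.COLOR_BGR2HSV)
    M=np.zeros(im.shape[:2],np.uint8);M[roi[0]:roi[1],roi[2]:roi[3]]=255
    bl=cv2.inRange(h,(100,110,30),(125,255,255))&M
    ye=cv2.morphologyEx(cv2.inRange(h,(18,50,120),(35,255,255))&M,cv2.MORPH_CLOSE,np.ones((9,9)))
    for nm,m in (('blue',bl),('board',ye)):
        c=poly(m);hull=cv2.convexHull(c);ap=cv2.approxPolyDP(hull,2.5,True).reshape(-1,2)
        print(n,nm,cv2.contourArea(c));
        z=50 if nm=='blue' else 25
        for p,q in zip(ap,onz(n,ap,z)):print(p,q.round(0))
```

```text
scene blue 648.5
[254 197] [402. -74.  50.]
[220 235] [576. -77.  50.]
[207 231] [ 576. -113.   50.]
[210 205] [ 480. -160.   50.]
[242 194] [ 402. -109.   50.]
scene board 6169.5
[291 212] [391.  25.  25.]
[354 235] [415. 202.  25.]
[345 254] [491. 205.  25.]
[300 308] [693. 175.  25.]
[232 277] [669.   3.  25.]
[232 269] [646.  -9.  25.]
side blue 1520.0
[278 184] [575. -78.  50.]
[288 177] [ 574. -115.   50.]
[326 185] [ 483. -162.   50.]
[339 213] [ 400. -110.   50.]
[337 225] [381. -77.  50.]
[326 232] [387. -42.  50.]
[280 198] [538. -46.  50.]
side board 6307.5
[239 191] [648.  -6.  25.]
[304 255] [392.  28.  25.]
[304 259] [384.  37.  25.]
[243 297] [415. 200.  25.]
[224 280] [475. 200.  25.]
[181 224] [670. 169.  25.]
```

View pics/c1.png

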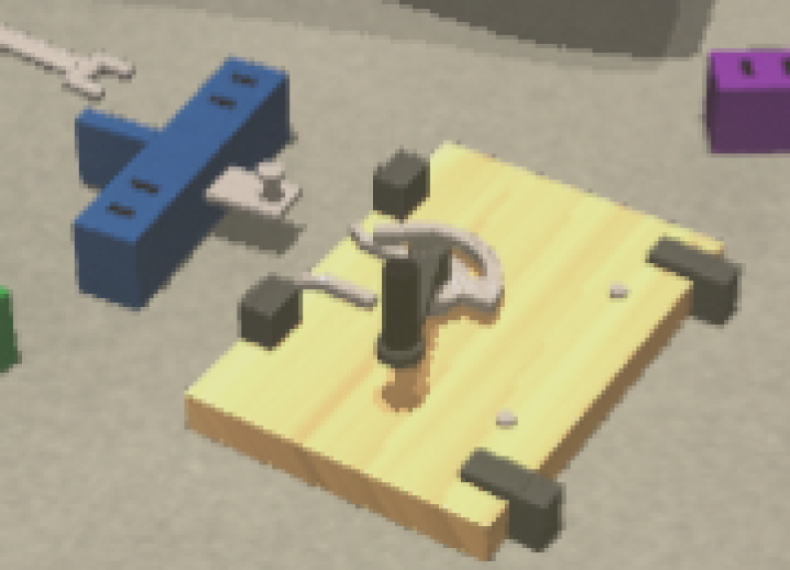

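View pics/c2.png

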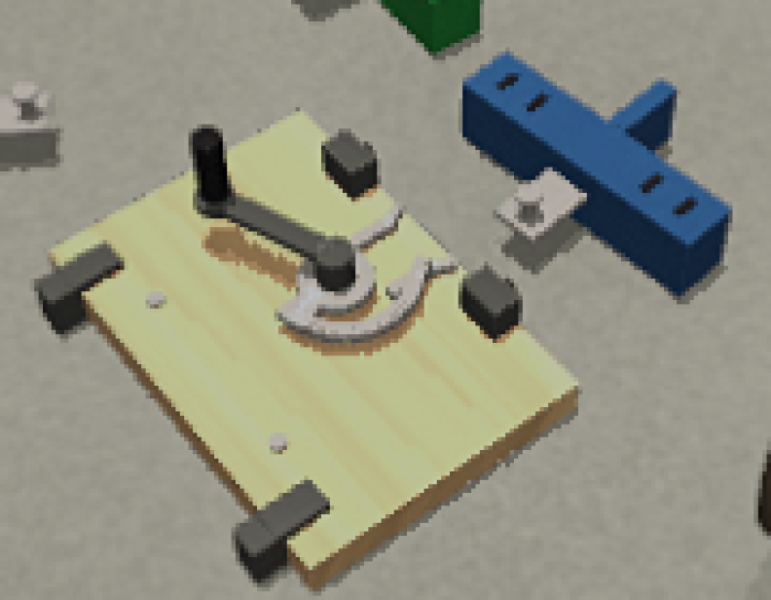

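```bash
cat >> h.py <<'E'
from scipy.spatial.transform import Rotation as Ro
def Rt(s=None):
    s=s or env.state();return Ro.from_euler('xyz',s['tcp_rot']).as_matrix()
def plan(P,jaw=None):
    "shift (scaled) in tool axes to world P, turn (scaled) so jaws lie along world xy direction jaw"
    s=env.state();R=Rt(s);d=R.T@(np.array(P)-s['eef_pos'])
    print('t',round(float(s['t']),2),'pos',s['eef_pos'].round(1),'F',s['ft_force'].round(1),'op',round(float(s['opening']),3))
    print('shift mm',d.round(1),'scaled',(d/500).round(4))
    if jaw is not None:
        v=R.T@np.array([jaw[0],jaw[1],0]); a=np.degrees(np.arctan2(v[2],v[1])); a=(a+90)%180-90
        print('turn deg',round(a,2),'scaled',round(a/180,4))
E
python3 - <<'E'
from h import *
print(Rt().round(3))
print('knob top',onz('scene',[[281.6,239.3]],112), 'side',onz('side',[[170+206/4.283,165+131/4.286]],112))
print('hub cyl',onz('side',[[170+337/4.283,165+245/4.286]],[68]))
# stud head tops
print('stud scene',onz('scene',[[190+272/4.389,180+170/4.385]],50),'side',onz('side',[[170+530/4.283,165+205/4.286]],50))
# end-stop top centres (z50)
print('stops scene',onz('scene',[[190+402/4.389,180+166/4.385],[190+270/4.389,180+290/4.385]],50))
print('stops side',onz('side',[[170+492/4.283,165+283/4.286],[170+349/4.283,165+146/4.286]],50))
print('tail top end scene',onz('scene',[[190+85/4.389,180+112/4.385]],50),'side',onz('side',[[170+668/4.283,165+86/4.286]],50))
# top face of rail corners from crops
print('top scene',onz('scene',np.array([[232,57],[290,78],[135,240],[75,224]])/4.387+[190,180],50).round(1))
print('top side',onz('side',np.array([[463,86],[507,52],[729,211],[686,247]])/4.285+[170,165],50).round(1))
plan([484,-140,228],[1,-.02])
print('wrench/finger',proj('scene',[[424,-140,0],[544,-140,0]]))
E
```

```text
[[-0.     0.266 -0.964]
 [ 0.001 -0.964 -0.266]
 [-1.    -0.001 -0.   ]]
knob top [[601.02755143  91.85368076 112.        ]] side [[608.67062274  89.0569714  112.        ]]
hub cyl [[527.54985865  71.68737837  68.        ]]
stud scene [[487.87049077 -37.03089337  50.        ]] side [[480.40717169 -33.75082965  50.        ]]
stops scene [[454.51285485  27.2344637   50.        ]
 [582.01221085   8.6009714   50.        ]]
stops side [[458.2335657   22.14904754  50.        ]
 [587.00913638   5.85596367  50.        ]]
tail top end scene [[ 482.51931444 -160.13055482   50.        ]] side [[ 482.78841995 -161.80738605   50.        ]]
top scene [[ 397.1 -108.6   50. ]
 [ 402.6  -67.5   50. ]
 [ 574.5  -76.    50. ]
 [ 575.8 -112.4   50. ]]
top side [[ 572.4  -75.7   50. ]
 [ 572.9 -115.6   50. ]
 [ 395.8 -108.5   50. ]
 [ 397.2  -71.    50. ]]
t 0.15 pos [ 166.  -602.4  228.2] F [-0.8 -0.  -0.6] op 1.0
shift mm [   0.5 -361.3 -429.4] scaled [ 0.001  -0.7227 -0.8588]
turn deg -73.45 scaled -0.4081
wrench/finger [[228.37402069 211.09860296]
 [205.46535552 236.86394752]]
```

Request:
{"method": "carry_out", "body": {
  "grip": [0.1, 0.1, 0.1, 0.1, 0.1],
  "linear": [
    [0, -0.06, -0.0715],
    [0, -0.06, -0.0715],
    [0, -0.06, -0.0715],
    [0, -0.06, -0.0715],
    [0, -0.06, -0.0715]
  ],
  "turn": [0, 0, 0, 0, 0]
}}

```text
t: 0.65
eef_pos: [299.2, -408.8, 228.6]
tcp_rot: [1.7, 1.571, -1.173]
ft_force: [2.2, 0.2, 0.3]
opening: 0.635
```

Request:
{"method": "carry_out", "body": {
  "grip": [0.1, 0.1, 0.1, 0.1, 0.1],
  "linear": [
    [0, -0.06, -0.0715],
    [0, -0.06, -0.0715],
    [0, -0.06, -0.0715],
    [0, -0.06, -0.0715],
    [0, -0.06, -0.0715]
  ],
  "turn": [0, 0, 0, 0, 0]
}}

```text
t: 1.15
eef_pos: [431.7, -216.6, 228.7]
tcp_rot: [1.932, 1.571, -0.941]
ft_force: [0.5, -0.6, -0.4]
opening: 0.45
```

Request:
{"method": "carry_out", "body": {
  "grip": [0.1, 0.1, 0.1, 0.1, 0.1],
  "linear": [
    [0, 0, 0],
    [0, 0, 0],
    [0, 0, 0],
    [0, 0, 0],
    [0, 0, 0]
  ],
  "turn": [-0.0475, -0.0475, -0.0475, -0.0475, -0.0475]
}}

```text
t: 1.65
eef_pos: [431.0, -218.3, 228.5]
tcp_rot: [-1.413, 1.571, 2.75]
ft_force: [-0.1, -0.6, -1.1]
opening: 0.451
```

Request:
{"method": "carry_out", "body": {
  "grip": [0.1, 0.1, 0.1, 0.1, 0.1],
  "linear": [
    [0, 0, 0],
    [0, 0, 0],
    [0, 0, 0],
    [0, 0, 0],
    [0, 0, 0]
  ],
  "turn": [-0.0475, -0.0475, -0.0475, -0.0281, 0]
}}

```text
t: 2.15
eef_pos: [430.9, -218.3, 228.5]
tcp_rot: [-1.89, 1.571, 2.804]
ft_force: [0.9, -0.4, -0.1]
opening: 0.45
```

Run:
```python
from h import *
s=env.state();print(s['joints'].round(2))
plan([484,-139,228],[1,-.034])
i=cams.camera_info('wrist');im=cams.read_camera('wrist');cv2.imwrite('pics/w1.png',im)
import json;json.dump({k:np.array(v).tolist() for k,v in i.items()},open('w1.json','w'))
```

```text
[-0.61  0.29  1.9  -0.    0.96 -0.59]
t 2.15 pos [ 430.9 -218.3  228.5] F [ 0.9 -0.4 -0.1] op 0.45
shift mm [  0.5  51.6 -80.3] scaled [ 0.001   0.1032 -0.1606]
turn deg 0.88 scaled 0.0049
```

View pics/w1.png

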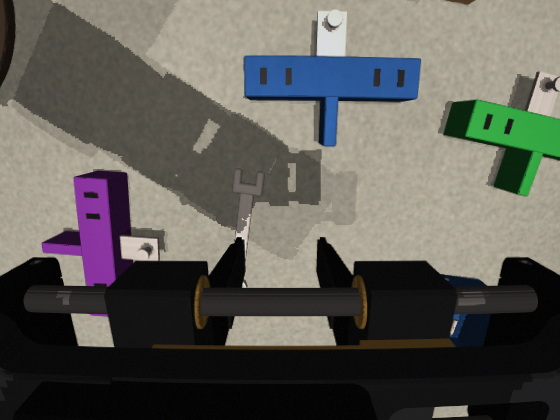

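The wrist view shows the blue rail clearly: top face from (245,57) to (420,100), stud head at (334,19), tail plate from (329,97) to (328,146). The wrench jaw is at (248,183), clear of the tail.

Run:
```python
from h import *
import json
i=json.load(open('w1.json'));im=cv2.imread('pics/w1.png');h=cv2.cvtColor(im,cv2.COLOR_BGR2HSV)
m=cv2.inRange(h,(100,110,60),(125,255,255));m[160:]=0
ys,xs=np.nonzero(m[:,240:430]);print(ys.min(),ys.max(),xs.min()+240,xs.max()+240)
for c in (250,270,290,360,390,410):
    q=np.nonzero(m[:,c])[0];v=h[q,c,2];print(c,q[0],q[-1],v[::5])
for r in (110,120,130,140):
    q=np.nonzero(m[r])[0];q=q[(q>300)&(q<360)];print(r,q[0],q[-1],h[r,q,2])
c=[250,410]
top=[[k,np.nonzero(m[:,k])[0][0]] for k in (250,270,290,360,390,410)]
P=onz('wrist',top,50,i);f=np.polyfit(P[:,0],P[:,1],1);print('face',P.round(1).tolist(),f)
print('stud',onz('wrist',[[334.5,19]],50,i))
print('ends',onz('wrist',[[244.5,57],[420,59]],50,i))
t=onz('wrist',[[(np.nonzero(m[r,300:360])[0].mean()+300),r] for r in (110,120,130,140)],50,i);print(t.round(1))
```

```text
56 145 244 420
250 56 96 [134 151 154 155 157 159 159 159  78]
270 56 96 [136 156 157 155 158 161 160 161  91]
290 56 96 [124 147 150 159 159]
360 57 97 [130 149 149 151 153 152 153 153  84]
390 58 98 [130 149 150 151 150 153 154 155  76]
410 58 98 [108 154 151 152 151 153 156 156 106]
110 324 336 [ 66  87 136 173 172 170 171 169 169 169 167 167 149]
120 324 336 [ 80 143 168 170 171 171 170 170 168 164 163 158 139]
130 324 335 [107 156 177 172 172 170 168 166 163 163 162 150]
140 323 335 [ 66 133 165 171 171 167 168 166 164 162 161 157 140]
face [[404.2, -75.8, 50.0], [424.1, -76.3, 50.0], [444.0, -76.6, 50.0], [514.0, -78.3, 50.0], [544.4, -79.4, 50.0], [564.9, -79.3, 50.0]] [-2.32324161e-02 -6.64119228e+01]
stud [[487.87426818 -43.25213833  50.        ]]
ends [[398.690788   -76.62447079  50.        ]
 [575.20586693 -80.19690445  50.        ]]
[[ 484.8 -129.3   50. ]
 [ 485.  -139.3   50. ]
 [ 484.6 -149.4   50. ]
 [ 484.3 -159.8   50. ]]
```

Request:
{"method": "carry_out", "body": {
  "grip": [0.1, 0.1, 0.1, 0.1, 0.1],
  "linear": [
    [0, 0.05, -0.075],
    [0, 0.055, -0.081],
    [0.05, 0, 0],
    [0.05, 0, 0],
    [0, 0, 0]
  ],
  "turn": [0, 0, 0, 0, 0]
}}

```text
t: 2.7
eef_pos: [484.0, -140.6, 176.3]
tcp_rot: [-1.942, 1.566, 2.748]
ft_force: [-0.7, 0.2, 0.4]
opening: 0.45
```

Run:
```python
from h import *
plan([485,-141,27],[1,-.023]); print(Rt().round(3))
```

```text
t 2.7 pos [ 484.  -140.6  176.3] F [-0.7  0.2  0.4] op 0.45
shift mm [149.3   1.7   0.7] scaled [0.2987 0.0033 0.0013]
turn deg 0.08 scaled 0.0004
[[-0.004  1.    -0.022]
 [ 0.002 -0.022 -1.   ]
 [-1.    -0.004 -0.002]]
```

Request:
{"method": "carry_out", "body": {
  "grip": [0.1, 0.1, 0.1, 0.1, 0.1],
  "linear": [
    [0.08, 0.002, 0],
    [0.08, 0, 0],
    [0.08, 0, 0],
    [0.058, 0, 0],
    [0, 0, 0]
  ],
  "turn": [0, 0, 0, 0, 0]
}}

```text
t: 3.2
eef_pos: [485.1, -141.5, 27.7]
tcp_rot: [-1.947, 1.566, 2.743]
ft_force: [-1.0, -0.2, 1.7]
opening: 0.451
```

Request:
{"method": "carry_out", "body": {
  "grip": [1, 1, 1, 1, 1],
  "linear": [
    [0, 0, 0],
    [0, 0, 0],
    [0, 0, 0],
    [0, 0, 0],
    [0, 0, 0]
  ],
  "turn": [0, 0, 0, 0, 0]
}}

```text
t: 3.7
eef_pos: [486.2, -141.6, 30.6]
tcp_rot: [0.96, 1.57, -0.63]
ft_force: [-2.4, 0.3, 9.4]
opening: 0.144
```

Run:
```python
from h import *
s=env.state();print(s['joints'].round(2),s['qvel'].round(3))
plan([485,-141,27],[1,-.023])
a=cams.read_camera('scene');b=cams.read_camera('side')
cv2.imwrite('pics/s2.png',a);cv2.imwrite('pics/d2.png',b)
def poly(m):
    cs,_=cv2.findContours(m,cv2.RETR_EXTERNAL,cv2.CHAIN_APPROX_NONE)
    return max(cs,key=cv2.contourArea)
v=np.vstack([cv2.resize(a[180:310,190:370],(540,390),interpolation=3)[:300],cv2.resize(b[165:305,170:350],(540,420),interpolation=3)[:300]]);cv2.imwrite('pics/c3.png',v)
```

```text
[-0.41  0.63  2.02 -0.    0.49 -0.39] [ 0.001 -0.    -0.003 -0.002  0.004 -0.003]
t 3.7 pos [ 486.2 -141.6   30.6] F [-2.4  0.3  9.4] op 0.144
shift mm [ 3.6 -1.2 -0.6] scaled [ 0.0073 -0.0024 -0.0012]
turn deg 0.2 scaled 0.0011
```

View pics/c3.png

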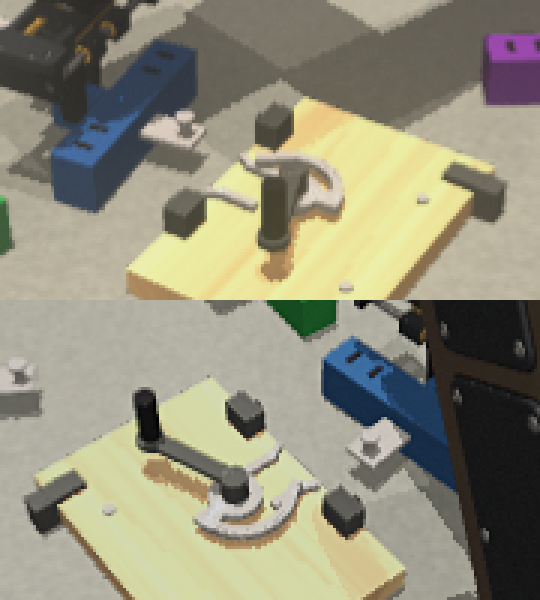

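Request:
{"method": "carry_out", "body": {
  "grip": [1, 1, 1],
  "linear": [
    [-0.003, 0, 0],
    [-0.003, 0, 0],
    [0, 0, 0]
  ],
  "turn": [0.0125, 0.0125, 0.01]
}}

```text
t: 4.1
eef_pos: [486.0, -141.4, 32.8]
tcp_rot: [0.071, 1.571, -1.631]
ft_force: [0.2, 0.6, -5.5]
opening: 0.142
```

Run:
```python
from h import *
plan([499.8,-134.7,30],[.991,-.1325]);print(Rt().round(3))
```

```text
t 4.1 pos [ 486.  -141.4   32.8] F [ 0.2  0.6 -5.5] op 0.142
shift mm [ 2.8 12.8 -8.5] scaled [ 0.0056  0.0257 -0.017 ]
turn deg 0.09 scaled 0.0005
[[-0.     0.991 -0.131]
 [-0.    -0.131 -0.991]
 [-1.     0.     0.   ]]
```

Request:
{"method": "carry_out", "body": {
  "grip": [1, 1, 1, 1],
  "linear": [
    [0.002, 0.009, -0.006],
    [0, 0.009, -0.006],
    [0, 0.0077, -0.005],
    [0, 0, 0]
  ],
  "turn": [0, 0, 0, 0]
}}

```text
t: 4.5
eef_pos: [500.5, -134.4, 31.6]
tcp_rot: [1.135, 1.57, -0.564]
ft_force: [-0.3, -0.1, -6.4]
opening: 0.141
```

Run:
```python
from h import *
plan([499.8,-134.7,30],[.991,-.1325])
a=cams.read_camera('scene');b=cams.read_camera('side')
cv2.imwrite('pics/s3.png',a);cv2.imwrite('pics/d3.png',b)
v=np.hstack([cv2.resize(a[185:275,195:295],(400,360),interpolation=3),cv2.resize(b[175:265,220:320],(400,360),interpolation=3)]);cv2.imwrite('pics/c4.png',v)
# predicted image of board-frame rail points if aligned: stud head top, tongue tip corners
s=env.state();p=s['eef_pos'];ux=np.array([.1325,.991]);uy=np.array([-.991,.1325])
def W(o,x,y,z): q=np.array(o)+x*ux+y*uy; return [*q,z]
for n,off in (('scene',(195,185)),('side',(220,175))):
    P=[W(p[:2],102,0,50),W(p[:2],114,15,31),W(p[:2],114,-15,31),W((519,9),0,0,25),W((519,9),0,130,25),W((519,9),0,-130,25),W((519,9),66,0,70)]
    print(n,((proj(n,P)-off)*4).round(0).tolist())
```

```text
t 4.5 pos [ 500.5 -134.4   31.6] F [-0.3 -0.1 -6.4] op 0.141
shift mm [ 1.6 -0.7  0.4] scaled [ 0.0031 -0.0014  0.0008]
turn deg 0.24 scaled 0.0013
scene [[214.0, 160.0], [245.0, 178.0], [218.0, 204.0], [275.0, 216.0], [385.0, 108.0], [148.0, 339.0], [370.0, 193.0]]
side [[255.0, 123.0], [255.0, 167.0], [224.0, 138.0], [201.0, 183.0], [340.0, 319.0], [79.0, 63.0], [111.0, 189.0]]
```

View pics/c4.png

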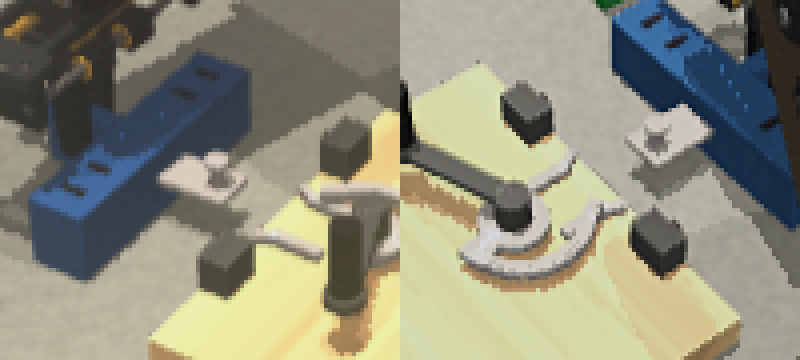

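Request:
{"method": "carry_out", "body": {
  "grip": [1, 1, 1, 1, 1],
  "linear": [
    [0.0025, -0.001, -0.01],
    [0, 0, -0.016],
    [0, 0, -0.016],
    [0, 0, -0.016],
    [0, 0, -0.006]
  ],
  "turn": [0.001, 0, 0, 0, 0]
}}

```text
t: 5.1
eef_pos: [503.9, -102.2, 30.7]
tcp_rot: [1.166, 1.57, -0.537]
ft_force: [-0.4, -4.9, 5.2]
opening: 0.142
```

Request:
{"method": "carry_out", "body": {
  "grip": [1, 1, 1, 1, 1],
  "linear": [
    [0, 0, -0.006],
    [0, 0, -0.008],
    [0, 0, -0.008],
    [0, 0, -0.008],
    [0, 0, 0]
  ],
  "turn": [0, 0, 0, 0, 0]
}}

```text
t: 5.6
eef_pos: [506.0, -87.7, 30.7]
tcp_rot: [1.478, 1.57, -0.226]
ft_force: [1.0, 1.5, 5.6]
opening: 0.143
```

```bash
cat >> h.py <<'E'
O=np.array([519,9.]);ux=np.array([.1325,.991]);uy=np.array([-.991,.1325])
def bf():
    s=env.state();d=s['eef_pos'][:2]-O;f=s['ft_force']
    print('board s',round(d@ux,1),'l',round(d@uy,1),'z',round(s['eef_pos'][2],1),'Fs',round(f[:2]@ux,1),'Fl',round(f[:2]@uy,1),'Fz',round(f[2],1),'M',s['moment'].round(2))
E
python3 - <<'E'
from h import *
bf();plan([500,-134,30],[.991,-.1325])
E
```

```text
board s -97.6 l 0.1 z 30.7 Fs 1.6 Fl -0.8 Fz 5.6 M [ 0.29 -0.14  0.04]
t 5.6 pos [506.  -87.7  30.7] F [1.  1.5 5.6] op 0.143
shift mm [ 0.7  0.2 46.7] scaled [0.0014 0.0004 0.0934]
turn deg 0.01 scaled 0.0
```

Request:
{"method": "carry_out", "body": {
  "grip": [1, 1, 1, 1, 1],
  "linear": [
    [0, 0, -0.008],
    [0, 0, -0.008],
    [0, 0, -0.008],
    [0, 0, -0.008],
    [0, 0, -0.006]
  ],
  "turn": [0, 0, 0, 0, 0]
}}

```text
t: 6.1
eef_pos: [508.4, -69.3, 30.7]
tcp_rot: [1.162, 1.57, -0.541]
ft_force: [-0.5, -4.7, 5.7]
opening: 0.145
```

Request:
{"method": "carry_out", "body": {
  "grip": [1, 1, 1, 1, 1],
  "linear": [
    [0, 0, -0.003],
    [0, 0, -0.003],
    [0, 0, -0.002],
    [0, 0, 0],
    [0, 0, 0]
  ],
  "turn": [0, 0, 0, 0, 0]
}}

```text
t: 6.6
eef_pos: [508.9, -65.4, 30.7]
tcp_rot: [1.337, 1.57, -0.366]
ft_force: [0.3, -2.6, 5.5]
opening: 0.146
```

Run:
```python
from h import *
bf()
```

```text
board s -75.0 l 0.1 z 30.7 Fs -2.5 Fl -0.6 Fz 5.5 M [-0.41  0.02  0.02]
```

Request:
{"method": "carry_out", "body": {
  "grip": [1, 1, 1, 1, 1],
  "linear": [
    [0, 0, -0.002],
    [0, 0, -0.002],
    [0, 0, -0.002],
    [0, 0, 0],
    [0, 0, 0]
  ],
  "turn": [0, 0, 0, 0, 0]
}}

```text
t: 7.1
eef_pos: [509.2, -62.7, 30.7]
tcp_rot: [0.997, 1.57, -0.707]
ft_force: [-1.8, -7.0, 7.2]
opening: 0.144
```

Request:
{"method": "carry_out", "body": {
  "grip": [1, 1, 1, 1, 1],
  "linear": [
    [0, 0, -0.002],
    [0, 0, -0.002],
    [0, 0, -0.002],
    [0, 0, 0],
    [0, 0, 0]
  ],
  "turn": [0, 0, 0, 0, 0]
}}

```text
t: 7.6
eef_pos: [509.5, -60.0, 30.7]
tcp_rot: [0.675, 1.57, -1.029]
ft_force: [-2.7, -10.1, 7.6]
opening: 0.146
```

Run:
```python
from h import *
bf()
```

```text
board s -69.6 l 0.3 z 30.7 Fs -10.3 Fl 1.3 Fz 7.6 M [-1.58  0.49 -0.25]
```

Run:
```python
from h import *
a=cams.read_camera('scene');b=cams.read_camera('side')
v=np.hstack([cv2.resize(a[190:280,210:310],(400,360),interpolation=3),cv2.resize(b[175:265,220:320],(400,360),interpolation=3)]);cv2.imwrite('pics/c5.png',v)
```

```text
(no output)
```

View pics/c5.png

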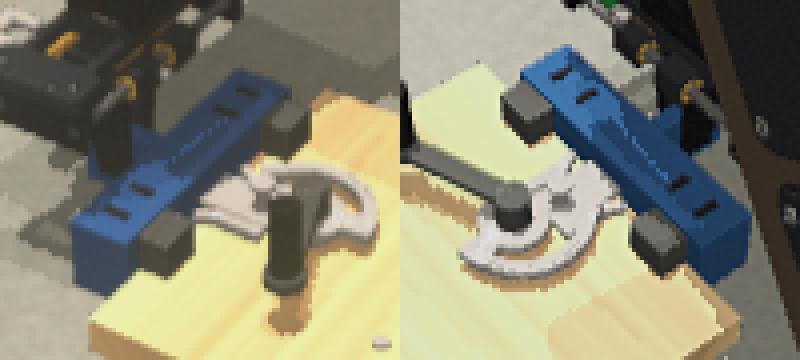

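The stud is inside the cam's mouth (side crop at (562,200)), and the rail sits evenly against both stops. I'll let go and move to the knob.

Request:
{"method": "carry_out", "body": {
  "grip": [0.1, 0.1, 0.1, 0.1, 0.1],
  "linear": [
    [0, 0, 0],
    [0, 0, 0],
    [0, 0, 0],
    [-0.02, 0, 0],
    [-0.08, 0, 0]
  ],
  "turn": [0, 0, 0, 0, 0]
}}

```text
t: 8.2
eef_pos: [508.1, -58.9, 78.8]
tcp_rot: [-1.678, 1.565, 2.901]
ft_force: [-0.3, -0.3, 0.7]
opening: 0.443
```

Request:
{"method": "carry_out", "body": {
  "grip": [0.1, 0.1, 0.1, 0.1, 0.1],
  "linear": [
    [-0.09, 0, 0],
    [-0.09, 0, 0],
    [-0.05, 0, 0],
    [0, 0, 0],
    [0, 0, 0]
  ],
  "turn": [0, 0, 0.047, 0.047, 0.047]
}}

```text
t: 8.7
eef_pos: [509.5, -59.2, 197.1]
tcp_rot: [1.914, 1.568, -0.238]
ft_force: [0.3, -0.7, 0.2]
opening: 0.451
```

Request:
{"method": "carry_out", "body": {
  "grip": [0.1, 0.1, 0.1, 0.1, 0.1],
  "linear": [
    [0, 0, 0],
    [0, 0, 0],
    [0, 0, 0],
    [0, 0, 0],
    [0, 0, 0]
  ],
  "turn": [0.047, 0.047, 0.047, 0.047, 0.047]
}}

```text
t: 9.2
eef_pos: [509.3, -59.1, 196.0]
tcp_rot: [2.651, 1.571, -0.24]
ft_force: [0.4, 0.2, 0.5]
opening: 0.448
```

Run:
```python
from h import *
plan([606,91,180],[np.cos(np.radians(102.35)),np.sin(np.radians(102.35))]);print(env.state()['joints'].round(2))
a=cams.read_camera('scene');b=cams.read_camera('side')
v=np.hstack([cv2.resize(a[190:280,210:310],(400,360),interpolation=3),cv2.resize(b[175:265,220:320],(400,360),interpolation=3)]);cv2.imwrite('pics/c6.png',v)
```

```text
t 9.2 pos [509.3 -59.1 196. ] F [0.4 0.2 0.5] op 0.448
shift mm [  16.  -121.4 -130.9] scaled [ 0.0321 -0.2428 -0.2619]
turn deg 2.01 scaled 0.0112
[-0.24  0.37  1.87  0.    0.9   1.08]
```

View pics/c6.png

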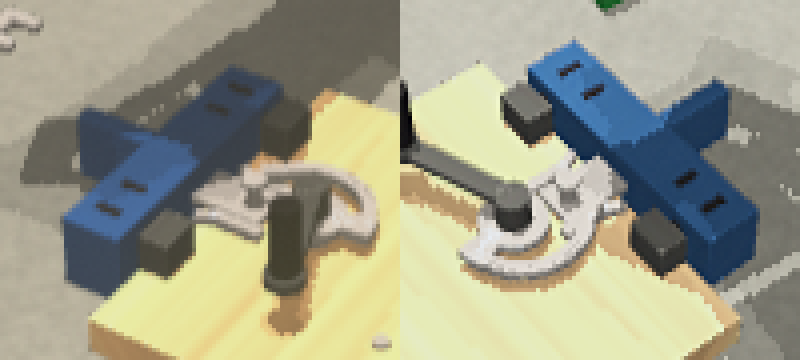

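The rail came back a little, by about 2 mm, but the stud is still in the mouth (side crop at (570,195)). Next I go over the knob.

Request:
{"method": "carry_out", "body": {
  "grip": [0.1, 0.1, 0.1, 0.1, 0.1],
  "linear": [
    [0, -0.0607, -0.0655],
    [0, -0.0607, -0.0655],
    [0, -0.0607, -0.0655],
    [0, -0.0607, -0.0655],
    [0.03, 0, 0]
  ],
  "turn": [0, 0, 0, 0, 0.011]
}}

```text
t: 9.8
eef_pos: [607.9, 95.4, 181.8]
tcp_rot: [3.079, 1.566, 0.168]
ft_force: [-1.0, -1.7, -0.0]
opening: 0.449
```

Run:
```python
from h import *
plan([606,91,92],[np.cos(np.radians(102.35)),np.sin(np.radians(102.35))])
i=cams.camera_info('wrist')
w=cams.read_camera('wrist');cv2.imwrite('pics/w2.png',w)
print('pred knob top px',proj('wrist',[[606,91,112]],i))
```

```text
t 9.8 pos [607.9  95.4 181.8] F [-1.  -1.7 -0. ] op 0.449
shift mm [89.8  3.8  3.2] scaled [0.1795 0.0077 0.0064]
turn deg 0.86 scaled 0.0048
pred knob top px [[285.59439507 230.91175646]]
```

View pics/w2.png

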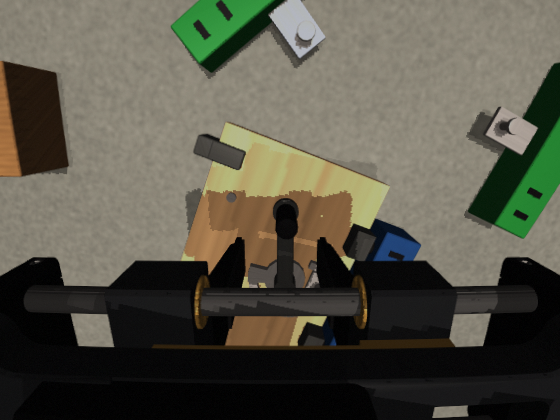

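The knob's top is at (286,228), against (286,231) predicted. Now I descend and grip.

Request:
{"method": "carry_out", "body": {
  "grip": [0.1, 0.1, 0.1, 0.1, 0.1],
  "linear": [
    [0.05, 0.0075, 0.006],
    [0.05, 0, 0],
    [0.05, 0, 0],
    [0.03, 0, 0],
    [0, 0, 0]
  ],
  "turn": [0.005, 0, 0, 0, 0]
}}

```text
t: 10.35
eef_pos: [602.1, 86.5, 88.9]
tcp_rot: [-0.143, 1.567, -3.075]
ft_force: [-0.7, 0.1, 0.4]
opening: 0.451
```

Request:
{"method": "carry_out", "body": {
  "grip": [1, 1, 1, 1, 1],
  "linear": [
    [0, 0, 0],
    [0, 0, 0],
    [0, 0, 0],
    [0, 0, 0],
    [0, 0, 0]
  ],
  "turn": [0, 0, 0, 0, 0]
}}

```text
t: 10.85
eef_pos: [603.3, 88.6, 91.3]
tcp_rot: [-2.241, 1.569, 1.107]
ft_force: [-1.0, 11.4, 4.0]
opening: 0.184
```

```bash
cat >> h.py <<'E'
def cf(C=(527.7,74.4)):
    s=env.state();d=s['eef_pos'][:2]-C;r=np.hypot(*d);a=np.arctan2(d[1],d[0]);f=s['ft_force']
    er=d/r;et=np.array([-er[1],er[0]]);R=Rt(s);j=np.degrees(np.arctan2(R[1,1],R[0,1]))
    print('t',round(float(s['t']),2),'cam',round(a-np.radians(12.35),3),'r',round(r,1),'z',round(s['eef_pos'][2],1),'Ft',round(f[:2]@et,1),'Fr',round(f[:2]@er,1),'Fz',round(f[2],1),'Mz',round(s['moment'][2],2),'jaw',round(j,1),'vs tangent',round((j-np.degrees(a)-90+90)%180-90,1),'op',round(float(s['opening']),3))
    print('tool axes: er',(R.T@[*er,0]).round(2),'et',(R.T@[*et,0]).round(2))
E
python3 - <<'E'
from h import *
cf();print(env.state()['eef_pos'],env.state()['joints'].round(2))
E
```

```text
t 10.85 cam -0.03 r 76.9 z 91.3 Ft 11.3 Fr 1.1 Fz 4.0 Mz -0.02 jaw -78.2 vs tangent 1.2 op 0.184
tool axes: er [ 0.    0.02 -1.  ] et [ 0.   -1.   -0.02]
[603.25653209  88.60182837  91.3233969 ] [0.04 0.63 1.73 0.   0.78 1.4 ]
```

Request:
{"method": "carry_out", "body": {
  "grip": [1, 1, 1, 1, 1],
  "linear": [
    [0, -0.0125, 0.0005],
    [0, -0.0125, 0.0005],
    [0, -0.0125, 0.0005],
    [0, -0.0125, 0.0005],
    [0, -0.0125, 0.0005]
  ],
  "turn": [-0.0255, -0.0255, -0.0255, -0.0255, -0.0255]
}}

```text
t: 11.35
eef_pos: [591.5, 116.0, 91.3]
tcp_rot: [2.755, 1.569, 0.224]
ft_force: [0.3, 1.5, 3.2]
opening: 0.183
```

Run:
```python
from h import *
cf()
```

```text
t 11.35 cam 0.363 r 76.2 z 91.3 Ft 1.1 Fr 1.1 Fz 3.2 Mz -0.15 jaw -55.0 vs tangent 1.8 op 0.183
tool axes: er [ 0.    0.03 -1.  ] et [-0.   -1.   -0.03]
```

Request:
{"method": "carry_out", "body": {
  "grip": [1, 1, 1, 1, 1],
  "linear": [
    [0, -0.0125, 0.0005],
    [0, -0.0125, 0.0005],
    [0, -0.0125, 0.0005],
    [0, -0.0125, 0.0005],
    [0, -0.0125, 0.0005]
  ],
  "turn": [-0.0255, -0.0255, -0.0255, -0.0255, -0.0255]
}}

```text
t: 11.85
eef_pos: [569.3, 137.3, 91.3]
tcp_rot: [2.256, 1.568, 0.125]
ft_force: [2.0, -0.3, 2.1]
opening: 0.185
```

Run:
```python
from h import *
cf()
a=cams.read_camera('scene');b=cams.read_camera('side')
v=np.hstack([cv2.resize(a[190:280,210:310],(400,360),interpolation=3),cv2.resize(b[175:265,220:320],(400,360),interpolation=3)]);cv2.imwrite('pics/c7.png',v)
```

```text
t 11.85 cam 0.771 r 75.4 z 91.3 Ft -1.8 Fr 0.8 Fz 2.1 Mz -0.11 jaw -32.1 vs tangent 1.4 op 0.185
tool axes: er [ 0.    0.02 -1.  ] et [-0.   -1.   -0.02]
```

View pics/c7.png

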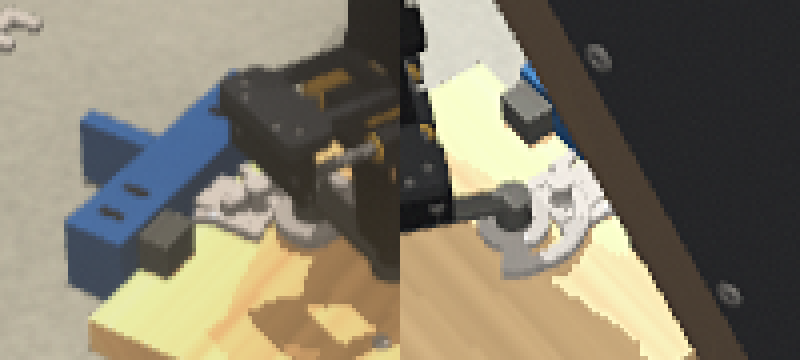

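The hook is closing behind the stud (side crop at (565,195)). From here I use smaller steps and watch the tangential force.

Request:
{"method": "carry_out", "body": {
  "grip": [1, 1, 1, 1, 1],
  "linear": [
    [0, -0.0093, 0.0002],
    [0, -0.0093, 0.0002],
    [0, -0.0093, 0.0002],
    [0, -0.0093, 0.0002],
    [0, -0.0093, 0.0002]
  ],
  "turn": [-0.0191, -0.0191, -0.0191, -0.0191, -0.0191]
}}

```text
t: 12.45
eef_pos: [548.5, 146.5, 91.3]
tcp_rot: [1.923, 1.568, 0.089]
ft_force: [2.7, -1.0, 4.7]
opening: 0.184
```

Run:
```python
from h import *
cf()
```

```text
t 12.45 cam 1.075 r 75.0 z 91.3 Ft -2.8 Fr -0.2 Fz 4.7 Mz -0.13 jaw -15.1 vs tangent 1.0 op 0.184
tool axes: er [ 0.    0.02 -1.  ] et [-0.   -1.   -0.02]
```

Request:
{"method": "carry_out", "body": {
  "grip": [1, 1, 1, 1],
  "linear": [
    [0, -0.00225, 0],
    [0, -0.00225, 0],
    [0, -0.00225, 0],
    [0, -0.00225, 0]
  ],
  "turn": [-0.0048, -0.0048, -0.0048, -0.0048]
}}

```text
t: 12.85
eef_pos: [544.1, 147.6, 91.3]
tcp_rot: [1.884, 1.568, 0.108]
ft_force: [3.1, 0.3, 5.4]
opening: 0.186
```

Request:
{"method": "carry_out", "body": {
  "grip": [1, 1, 1, 1],
  "linear": [
    [0, -0.00225, 0],
    [0, -0.00225, 0],
    [0, -0.00225, 0],
    [0, -0.00225, 0]
  ],
  "turn": [-0.0048, -0.0048, -0.0048, -0.0048]
}}

```text
t: 13.25
eef_pos: [539.7, 148.4, 91.3]
tcp_rot: [1.838, 1.568, 0.122]
ft_force: [1.6, -0.0, 6.5]
opening: 0.184
```

Request:
{"method": "carry_out", "body": {
  "grip": [1, 1, 1, 1],
  "linear": [
    [0, -0.00225, 0],
    [0, -0.00225, 0],
    [0, -0.00225, 0],
    [0, -0.00225, 0]
  ],
  "turn": [-0.0048, -0.0048, -0.0048, -0.0048]
}}

```text
t: 13.65
eef_pos: [535.2, 148.9, 91.3]
tcp_rot: [1.78, 1.568, 0.124]
ft_force: [0.5, 0.3, 5.7]
opening: 0.183
```

Request:
{"method": "carry_out", "body": {
  "grip": [1, 1, 1, 1],
  "linear": [
    [0, -0.00225, 0.0001],
    [0, -0.00225, 0.0001],
    [0, -0.00225, 0.0001],
    [0, -0.00225, 0.0001]
  ],
  "turn": [-0.0048, -0.0048, -0.0048, -0.0048]
}}

```text
t: 14.05
eef_pos: [530.7, 149.1, 91.3]
tcp_rot: [1.823, 1.568, 0.228]
ft_force: [2.0, 1.0, 4.9]
opening: 0.184
```

Run:
```python
from h import *
cf()
```

```text
t 14.05 cam 1.316 r 74.8 z 91.3 Ft -2.0 Fr 1.1 Fz 4.9 Mz -0.23 jaw -1.4 vs tangent 0.9 op 0.184
tool axes: er [ 0.    0.02 -1.  ] et [-0.   -1.   -0.02]
```

Request:
{"method": "carry_out", "body": {
  "grip": [1, 1, 1, 1],
  "linear": [
    [0, -0.00225, 0.0001],
    [0, -0.00225, 0.0001],
    [0, -0.00225, 0.0001],
    [0, -0.00225, 0.0001]
  ],
  "turn": [-0.0048, -0.0048, -0.0048, -0.0048]
}}

```text
t: 14.45
eef_pos: [526.1, 149.1, 91.3]
tcp_rot: [1.848, 1.568, 0.313]
ft_force: [1.4, 3.9, 7.5]
opening: 0.182
```

Request:
{"method": "carry_out", "body": {
  "grip": [1, 1, 1, 1],
  "linear": [
    [0, -0.00225, -0.0005],
    [0, -0.00225, -0.0002],
    [0, -0.00225, 0],
    [0, -0.00225, 0]
  ],
  "turn": [-0.0048, -0.0048, -0.0048, -0.0048]
}}

```text
t: 14.85
eef_pos: [521.6, 148.9, 91.3]
tcp_rot: [1.646, 1.568, 0.171]
ft_force: [1.8, 0.6, 6.7]
opening: 0.184
```

Request:
{"method": "carry_out", "body": {
  "grip": [1, 1, 1, 1],
  "linear": [
    [0, -0.00225, 0],
    [0, -0.00225, 0],
    [0, -0.00225, 0],
    [0, -0.00225, 0]
  ],
  "turn": [-0.0048, -0.0048, -0.0048, -0.0048]
}}

```text
t: 15.25
eef_pos: [517.2, 148.4, 91.3]
tcp_rot: [1.597, 1.568, 0.182]
ft_force: [2.7, 0.8, 6.5]
opening: 0.184
```

Request:
{"method": "carry_out", "body": {
  "grip": [1, 1, 1, 1],
  "linear": [
    [0, -0.00225, 0],
    [0, -0.00225, 0],
    [0, -0.00225, 0],
    [0, -0.00225, 0]
  ],
  "turn": [-0.0048, -0.0048, -0.0048, -0.0048]
}}

```text
t: 15.65
eef_pos: [512.8, 147.6, 91.3]
tcp_rot: [1.545, 1.568, 0.191]
ft_force: [2.9, 1.2, 6.0]
opening: 0.181
```

Run:
```python
from h import *
cf()
```

```text
t 15.65 cam 1.556 r 74.7 z 91.3 Ft -3.1 Fr 0.6 Fz 6.0 Mz -0.29 jaw 12.4 vs tangent 0.9 op 0.181
tool axes: er [-0.    0.02 -1.  ] et [-0.   -1.   -0.02]
```

Request:
{"method": "carry_out", "body": {
  "grip": [1, 1, 1, 1],
  "linear": [
    [0, -0.00225, 0],
    [0, -0.00225, 0],
    [0, -0.00225, 0],
    [0, -0.00225, 0]
  ],
  "turn": [-0.0048, -0.0048, -0.0048, -0.0048]
}}

```text
t: 16.05
eef_pos: [508.7, 146.6, 91.3]
tcp_rot: [1.5, 1.568, 0.206]
ft_force: [3.9, 2.2, 6.3]
opening: 0.186
```

Request:
{"method": "carry_out", "body": {
  "grip": [1, 1, 1],
  "linear": [
    [0, -0.00225, 0],
    [0, -0.00225, 0],
    [0, -0.00225, 0]
  ],
  "turn": [-0.0048, -0.0048, -0.0048]
}}

```text
t: 16.35
eef_pos: [505.8, 145.6, 91.3]
tcp_rot: [1.435, 1.567, 0.187]
ft_force: [8.2, 1.3, 2.7]
opening: 0.188
```

Run:
```python
from h import *
cf()
```

```text
t 16.35 cam 1.654 r 74.5 z 91.3 Ft -8.2 Fr -1.1 Fz 2.7 Mz -0.28 jaw 18.5 vs tangent 1.4 op 0.188
tool axes: er [-0.    0.02 -1.  ] et [-0.   -1.   -0.02]
```

Request:
{"method": "carry_out", "body": {
  "grip": [1],
  "linear": [
    [0, -0.002, 0]
  ],
  "turn": [-0.0042]
}}

```text
t: 16.45
eef_pos: [505.3, 145.4, 91.3]
tcp_rot: [1.438, 1.566, 0.202]
ft_force: [8.5, 2.6, 2.2]
opening: 0.181
```

Run:
```python
from h import *
cf()
```

```text
t 16.45 cam 1.661 r 74.5 z 91.3 Ft -8.9 Fr -0.1 Fz 2.2 Mz -0.33 jaw 19.2 vs tangent 1.7 op 0.181
tool axes: er [-0.    0.03 -1.  ] et [-0.01 -1.   -0.03]
```

Request:
{"method": "carry_out", "body": {
  "grip": [1, 1],
  "linear": [
    [0, -0.0016, 0],
    [0, -0.0012, 0]
  ],
  "turn": [-0.002, -0.001]
}}

```text
t: 16.65
eef_pos: [503.5, 144.8, 91.3]
tcp_rot: [1.379, 1.567, 0.153]
ft_force: [5.9, 1.8, 4.8]
opening: 0.186
```

Run:
```python
from h import *
cf()
```

```text
t 16.65 cam 1.686 r 74.5 z 91.3 Ft -6.1 Fr -0.2 Fz 4.8 Mz -0.13 jaw 19.8 vs tangent 0.8 op 0.186
tool axes: er [-0.    0.01 -1.  ] et [-0.   -1.   -0.01]
```

Request:
{"method": "carry_out", "body": {
  "grip": [1, 1],
  "linear": [
    [0, -0.002, 0],
    [0, -0.002, 0]
  ],
  "turn": [-0.0042, -0.0042]
}}

```text
t: 16.85
eef_pos: [502.2, 144.3, 91.3]
tcp_rot: [1.396, 1.565, 0.196]
ft_force: [7.0, 3.3, 2.8]
opening: 0.181
```

Run:
```python
from h import *
cf()
```

```text
t 16.85 cam 1.705 r 74.4 z 91.3 Ft -7.7 Fr 0.7 Fz 2.8 Mz -0.19 jaw 21.3 vs tangent 1.3 op 0.181
tool axes: er [-0.    0.02 -1.  ] et [-0.01 -1.   -0.02]
```

Request:
{"method": "carry_out", "body": {
  "grip": [1, 1],
  "linear": [
    [0, -0.002, 0],
    [0, -0.002, 0]
  ],
  "turn": [-0.0042, -0.0042]
}}

```text
t: 17.05
eef_pos: [499.9, 143.5, 91.3]
tcp_rot: [1.348, 1.567, 0.176]
ft_force: [4.5, 2.4, 5.5]
opening: 0.184
```

Run:
```python
from h import *
cf()
```

```text
t 17.05 cam 1.738 r 74.5 z 91.3 Ft -5.1 Fr 0.5 Fz 5.5 Mz -0.16 jaw 22.8 vs tangent 0.9 op 0.184
tool axes: er [-0.    0.02 -1.  ] et [-0.   -1.   -0.02]
```

Request:
{"method": "carry_out", "body": {
  "grip": [1, 1, 1],
  "linear": [
    [0, -0.00225, 0],
    [0, -0.00225, 0],
    [0, -0.00225, 0]
  ],
  "turn": [-0.0048, -0.0048, -0.0048]
}}

```text
t: 17.35
eef_pos: [497.7, 142.5, 91.3]
tcp_rot: [1.369, 1.564, 0.242]
ft_force: [11.4, 5.4, -0.5]
opening: 0.184
```

Run:
```python
from h import *
cf()
```

```text
t 17.35 cam 1.771 r 74.4 z 91.3 Ft -12.6 Fr 0.3 Fz -0.5 Mz -0.32 jaw 25.4 vs tangent 1.6 op 0.184
tool axes: er [-0.    0.03 -1.  ] et [-0.01 -1.   -0.03]
```

Run:
```python
from h import *
a=cams.read_camera('scene');cf();b=cams.read_camera('side');cf()
cv2.imwrite('pics/s8.png',a);cv2.imwrite('pics/d8.png',b)
```

```text
t 17.4 cam 1.771 r 74.4 z 91.3 Ft -11.3 Fr 1.6 Fz -0.0 Mz -0.17 jaw 25.4 vs tangent 1.6 op 0.182
tool axes: er [-0.    0.03 -1.  ] et [-0.01 -1.   -0.03]
t 17.45 cam 1.771 r 74.3 z 91.3 Ft -11.4 Fr 2.0 Fz 0.7 Mz -0.14 jaw 25.4 vs tangent 1.6 op 0.184
tool axes: er [-0.    0.03 -1.  ] et [-0.01 -1.   -0.03]
```

Run:
```python
from h import *
now=cv2.imread('pics/s8.png');n=cv2.resize(now[190:280,210:310],(400,360),interpolation=3)
f=lambda im:cv2.inRange(cv2.GaussianBlur(cv2.cvtColor(im,cv2.COLOR_BGR2HSV),(5,5),0),(105,110,20),(125,255,255))
def meas(c):
    m=f(c);r={}
    # left side face edge x at rows, tail left edge
    r['railleft']=np.mean([np.nonzero(m[y])[0][0] for y in range(230,275)])
    r['tailleft']=np.mean([np.nonzero(m[y])[0][0] for y in range(122,160)])
    r['bottom']=np.mean([np.nonzero(m[:,x])[0][-1] for x in range(75,110)])
    return {k:round(float(v),2) for k,v in r.items()}
c6=cv2.imread('pics/c6.png')[:,:400];c7=cv2.imread('pics/c7.png')[:,:400];c5=cv2.imread('pics/c5.png')[:,:400]
for nm,c in (('c5',c5),('c6',c6),('c7',c7),('now',n)):print(nm,meas(c))
P=proj('scene',[[*(O+s*ux+110*0*uy-90*uy),25] for s in (-40,-36)]);print('px4 per mm',((P[1]-P[0])*4/4).round(2))
g=lambda c:cv2.cvtColor(c,cv2.COLOR_BGR2GRAY)
for nm,c in (('c6',c6),('c7',c7)):
    T=g(c)[205:285,68:140];R=cv2.matchTemplate(g(n)[170:330,30:200],T,cv2.TM_CCOEFF_NORMED);_,v,_,l=cv2.minMaxLoc(R);print(nm,v,l[0]+30-68,l[1]+170-205)
T=g(c6)[185:275,138:195]
cv2.imwrite('pics/c8.png',np.hstack([c7,n]))
```

```text
Traceback (most recent call last):
IndexError: index 0 is out of bounds for axis 0 with size 0
```

Run:
```python
from h import *
now=cv2.imread('pics/s8.png');n=cv2.resize(now[190:280,210:310],(400,360),interpolation=3)
c6=cv2.imread('pics/c6.png')[:,:400];c7=cv2.imread('pics/c7.png')[:,:400];c5=cv2.imread('pics/c5.png')[:,:400]
P=proj('scene',[[*(O+s*ux-90*uy),25] for s in (-41,-40)]);print('crop px per mm',((P[1]-P[0])*4).round(2))
g=lambda c:cv2.cvtColor(c,cv2.COLOR_BGR2GRAY)
for nm,T0,box in (('c6->now rail',c6,(205,285,62,140)),('c7->now rail',c7,(205,285,62,140)),('c6->c7',c6,(205,285,62,140)),('c5->now',c5,(205,285,68,146)),('c7->now tail',c7,(100,175,70,160)),('static board corner',c6,(290,350,80,180))):
    y0,y1,x0,x1=box;D=c7 if nm=='c6->c7' else n
    Rr=cv2.matchTemplate(g(D)[y0-30:y1+10 if y1>340 else y1+30,x0-40:x1+40],g(T0)[y0:y1,x0:x1],cv2.TM_CCOEFF_NORMED);_,v,_,l=cv2.minMaxLoc(Rr);print(nm,round(v,3),l[0]-40,l[1]-30)
cv2.imwrite('pics/c8.png',np.hstack([c7,n]))
```

```text
crop px per mm [1.39 0.6 ]
c6->now rail 0.827 4 0
c7->now rail 0.944 4 0
c6->c7 0.908 0 0
c5->now 0.891 0 0
c7->now tail 0.987 4 0
static board corner 0.983 0 0
```

View pics/c8.png

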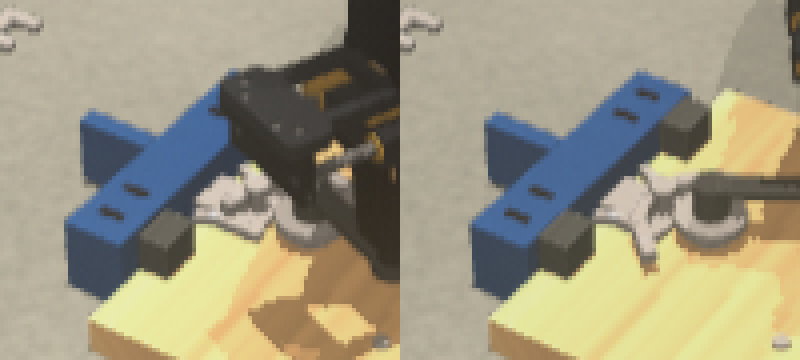

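The rail has moved in evenly and adjoins both stops (crop at (690,115) and (565,230)). The force is 11 to 12 N. An earlier 9 N peak slipped off again, so one small nudge will tell firm from stick-slip.

Request:
{"method": "carry_out", "body": {
  "grip": [1],
  "linear": [
    [0, -0.001, 0]
  ],
  "turn": [0]
}}

```text
t: 17.55
eef_pos: [497.6, 142.4, 91.3]
tcp_rot: [1.352, 1.564, 0.224]
ft_force: [12.2, 8.5, -0.8]
opening: 0.18
```

Run:
```python
from h import *
cf();cams.read_camera('scene');cf()
```

```text
t 17.55 cam 1.772 r 74.3 z 91.3 Ft -14.6 Fr 2.8 Fz -0.8 Mz -0.17 jaw 25.4 vs tangent 1.5 op 0.18
tool axes: er [-0.    0.03 -1.  ] et [-0.01 -1.   -0.03]
t 17.6 cam 1.772 r 74.3 z 91.3 Ft -13.3 Fr 1.2 Fz -0.8 Mz -0.16 jaw 25.4 vs tangent 1.5 op 0.18
tool axes: er [-0.    0.03 -1.  ] et [-0.01 -1.   -0.03]
```

The nudge raised the force to 13–14 N with almost no motion (0.1 mm of 0.5 mm). Earlier sticking broke loose near 9 N, so the lever is now firm. I'll stop here, unload gently and let go.

Request:
{"method": "carry_out", "body": {
  "grip": [1, 1, 1],
  "linear": [
    [0, 0.002, 0],
    [0, 0.002, 0],
    [0, 0, 0]
  ],
  "turn": [0, 0, 0]
}}

```text
t: 17.9
eef_pos: [498.4, 142.8, 91.3]
tcp_rot: [1.296, 1.566, 0.168]
ft_force: [6.5, 2.5, 3.6]
opening: 0.183
```

Run:
```python
from h import *
cf()
```

```text
t 17.9 cam 1.76 r 74.4 z 91.3 Ft -7.0 Fr -0.3 Fz 3.6 Mz -0.31 jaw 25.4 vs tangent 2.2 op 0.183
tool axes: er [-0.    0.04 -1.  ] et [-0.   -1.   -0.04]
```

Request:
{"method": "carry_out", "body": {
  "grip": [1, 0.1, 0.1, 0.1, 0.1],
  "linear": [
    [0, 0.002, 0],
    [0, 0.001, 0],
    [0, 0, 0],
    [0, 0, 0],
    [-0.04, 0, 0]
  ],
  "turn": [0, 0, 0, 0, 0]
}}

```text
t: 18.4
eef_pos: [496.4, 142.9, 108.7]
tcp_rot: [-1.839, 1.566, -2.965]
ft_force: [0.2, 0.1, 0.2]
opening: 0.432
```

Request:
{"method": "carry_out", "body": {
  "grip": [0.1, 0.1, 0.1, 0.1, 0.1],
  "linear": [
    [-0.09, 0, 0],
    [-0.09, 0, 0],
    [-0.09, 0, 0],
    [0, 0, 0],
    [0, 0, 0]
  ],
  "turn": [0, 0, 0, 0, 0]
}}

```text
t: 18.9
eef_pos: [497.5, 143.2, 245.8]
tcp_rot: [1.182, 1.57, 0.057]
ft_force: [-0.4, 0.2, -0.2]
opening: 0.45
```

Run:
```python
from h import *
import json
s=env.state();print(s['t'],s['eef_pos'].round(1),s['ft_force'].round(1),s['opening'])
a=cams.read_camera('scene');b=cams.read_camera('side')
cv2.imwrite('pics/s9.png',a);cv2.imwrite('pics/d9.png',b)
i=cams.camera_info('wrist');w=cams.read_camera('wrist');cv2.imwrite('pics/w9.png',w)
json.dump({k:np.array(v).tolist() for k,v in i.items()},open('w9.json','w'))
print('wrist px rail mid',proj('wrist',[[*(O+q*ux+l*uy),50] for q,l in ((0,80),(0,-80),(-40,0),(-90,0))],i).round(0).tolist())
old=cv2.imread('pics/s8.png')
g=lambda c:cv2.cvtColor(c,cv2.COLOR_BGR2GRAY).astype(np.float32)
# sub-pixel match of rail+tail patch between s8 and s9 (and d-view unavailable)
for nm,(y0,y1,x0,x1) in {'rail left':(235,265,224,250),'tail':(212,238,226,252),'board':(262,280,230,260)}.items():
    wp=np.eye(2,3,dtype=np.float32)
    cc,wp=cv2.findTransformECC(g(old)[y0:y1,x0:x1],g(a)[y0:y1,x0:x1],wp,cv2.MOTION_TRANSLATION)
    print(nm,round(cc,3),wp[:,2].round(2))
h=cv2.cvtColor(b,cv2.COLOR_BGR2HSV);m=cv2.inRange(h,(100,110,30),(125,255,255));m[:160]=0;m[270:]=0;m[:,:240]=0;m[:,345:]=0
cs,_=cv2.findContours(m,0,1);c=max(cs,key=cv2.contourArea)
ap=cv2.approxPolyDP(cv2.convexHull(c),2,True).reshape(-1,2)
for p,q in zip(ap,onz('side',ap,50)):
    d=q[:2]-O;print(p,'board',round(d@ux,1),round(d@uy,1))
```

```text
18.9 [497.5 143.2 245.8] [-0.4  0.2 -0.2] 0.4502955748361185
wrist px rail mid [[195.0, 261.0], [302.0, 322.0], [234.0, 315.0], [215.0, 341.0]]
rail left 1.0 [-0.  0.]
tail 1.0 [ 0.01 -0.  ]
board 1.0 [0. 0.]
[249 193] board -1.5 -88.4
[257 188] board -28.0 -89.8
[296 196] board -88.1 -6.1
[305 228] board -37.8 84.7
[304 240] board -12.8 109.5
[296 244] board 9.0 106.5
[258 207] board 9.1 -36.6
```

Run:
```python
from h import *
i=cams.camera_info('wrist');V=np.array(i['view']);c=-V[:3,:3].T@V[:3,3];s=env.state()
print('cam',c.round(0),'tcp',s['eef_pos'].round(0),'cam-tcp in tool',(Rt().T@(c-s['eef_pos'])).round(0),'fwd in tool',(Rt().T@V[2,:3]).round(2))
t=O+0*ux;print('edge mid in px at z50',proj('wrist',[[*t,50]],i))
d=Rt().T@np.array([*(t-s['eef_pos'][:2]),0]);print('edge mid rel tcp in tool axes',d.round(0)); print('px offset target where? visible area rows<240')
```

```text
cam [466. 212. 399.] tcp [497. 143. 244.] cam-tcp in tool [-155.    1.  -75.] fwd in tool [0.96 0.   0.27]
edge mid in px at z50 [[249.98333921 292.35944328]]
edge mid rel tcp in tool axes [  0. -38. 130.]
px offset target where? visible area rows<240
```

Request:
{"method": "carry_out", "body": {
  "grip": [0.1, 0.1, 0.1, 0.1, 0.1],
  "linear": [
    [0, -0.019, 0.095],
    [0, -0.019, 0.095],
    [0, -0.019, 0.095],
    [0, -0.019, 0.095],
    [0, 0, 0.03]
  ],
  "turn": [0, 0, 0, 0, 0]
}}

```text
t: 19.55
eef_pos: [552.0, -61.9, 243.7]
tcp_rot: [-1.991, 1.568, -3.12]
ft_force: [0.6, 1.2, -0.4]
opening: 0.447
```

Run:
```python
from h import *
import json
cams.read_camera('scene')
i=cams.camera_info('wrist');w=cams.read_camera('wrist');cv2.imwrite('pics/w10.png',w)
json.dump({k:np.array(v).tolist() for k,v in i.items()},open('w10.json','w'))
V=np.array(i['view']);c=-V[:3,:3].T@V[:3,3];print('cam',c.round(0),env.state()['eef_pos'].round(0),proj('wrist',[[*O,50]],i))
ss=np.arange(-12,20.1,1)
def prof(l,dx=0):
    p=proj('wrist',[[*(O+q*ux+l*uy),50] for q in ss],i).astype(np.float32)
    return p,cv2.remap(w,p[:,:1].copy(),p[:,1:].copy(),cv2.INTER_LINEAR)[:,0]
for l in (-65,-58,58,65):
    p,v=prof(l);print(l,p[0].round(0),p[-1].round(0));print(' '.join(f'{int(q)}:{b},{g},{r}' for q,(b,g,r) in zip(ss,v)))
```

```text
cam [521.   7. 399.] [552. -60. 244.] [[279.65810527 121.24729055]]
-65 [322. 163.] [339. 139.]
-12:77,44,21 -11:78,44,22 -10:78,44,22 -9:79,45,22 -8:79,45,23 -7:79,45,23 -6:79,45,22 -5:77,43,22 -4:68,38,20 -3:42,28,22 -2:37,37,37 -1:41,44,46 0:39,42,44 1:40,42,44 2:39,41,43 3:38,41,42 4:38,40,43 5:40,42,44 6:40,43,45 7:40,43,45 8:40,44,46 9:41,44,46 10:40,44,46 11:42,45,46 12:41,44,45 13:41,44,46 14:47,51,53 15:55,60,62 16:67,77,78 17:101,132,131 18:140,187,184 19:149,199,196 20:148,200,197
-58 [317. 160.] [334. 135.]
-12:80,46,23 -11:78,45,23 -10:78,44,22 -9:79,45,23 -8:79,45,22 -7:78,44,21 -6:79,45,22 -5:75,42,21 -4:63,36,19 -3:47,31,21 -2:35,36,37 -1:41,44,46 0:41,44,46 1:40,44,45 2:39,42,44 3:39,43,44 4:39,43,44 5:40,43,45 6:41,44,46 7:40,43,45 8:41,44,46 9:41,44,46 10:40,43,45 11:41,43,46 12:40,44,46 13:44,48,50 14:48,52,53 15:60,64,68 16:77,89,91 17:102,132,131 18:135,182,180 19:149,199,197 20:148,200,196
58 [228. 101.] [244.  74.]
-12:138,78,41 -11:139,79,41 -10:139,79,40 -9:136,77,39 -8:109,62,32 -7:82,46,24 -6:82,45,23 -5:80,44,22 -4:67,38,18 -3:53,33,19 -2:38,35,32 -1:41,45,46 0:42,46,48 1:42,45,46 2:42,43,46 3:40,42,45 4:40,43,45 5:41,44,46 6:41,45,47 7:43,46,48 8:42,45,48 9:50,54,57 10:66,71,74 11:77,83,87 12:76,82,85 13:77,81,85 14:75,79,84 15:76,80,84 16:76,83,87 17:88,112,113 18:125,177,174 19:140,198,195 20:140,198,195
65 [223.  97.] [238.  70.]
-12:134,76,39 -11:134,76,39 -10:134,77,39 -9:131,75,38 -8:115,65,33 -7:97,54,26 -6:80,46,22 -5:78,44,21 -4:72,41,19 -3:56,33,18 -2:37,33,32 -1:40,44,45 0:42,44,46 1:41,43,46 2:40,43,46 3:40,43,45 4:42,44,46 5:41,44,45 6:41,45,46 7:41,44,46 8:42,45,46 9:42,44,46 10:47,51,53 11:70,75,77 12:75,80,83 13:75,80,83 14:74,79,82 15:74,80,83 16:74,81,84 17:80,101,102 18:128,180,178 19:138,196,193 20:138,198,194
```

Run:
```python
from h import *
import json
i=json.load(open('w10.json'));w=cv2.imread('pics/w10.png')
def prof(pts):
    p=proj('wrist',pts,i).astype(np.float32);return cv2.remap(w,p[:,:1].copy(),p[:,1:].copy(),cv2.INTER_LINEAR)[:,0]
def show(t,q,pts):
    print(t);print(' '.join(f'{a:g}:{b},{g},{r}' for a,(b,g,r) in zip(q,prof(pts))))
q=np.arange(-8,2.1,.5)
for l in (-78,-54,-50,54,78):show(f'joint l{l}',q,[[*(O+a*ux+l*uy),50] for a in q])
q=np.arange(-52,-34,1.)
for l in (-60,40):show(f'back l{l}',q,[[*(O+a*ux+l*uy),50] for a in q])
q=np.arange(-98,-80,1.);show('rail end',q,[[*(O-20*ux+a*uy),50] for a in q])
```

```text
joint l-78
-8:80,44,22 -7.5:80,44,22 -7:81,45,23 -6.5:83,46,24 -6:87,48,24 -5.5:97,54,27 -5:110,62,31 -4.5:107,61,30 -4:92,53,28 -3.5:71,43,27 -3:65,49,41 -2.5:64,59,58 -2:69,73,77 -1.5:77,83,87 -1:81,87,92 -0.5:81,86,91 0:79,85,89 0.5:78,84,88 1:77,83,87 1.5:77,83,86 2:76,82,85
joint l-54
-8:80,46,23 -7.5:80,46,24 -7:80,46,23 -6.5:79,45,23 -6:79,45,23 -5.5:79,45,22 -5:78,44,22 -4.5:76,43,22 -4:68,40,21 -3.5:59,36,21 -3:49,34,24 -2.5:42,35,31 -2:38,38,39 -1.5:39,42,44 -1:41,44,46 -0.5:42,45,47 0:41,44,46 0.5:41,44,45 1:41,44,45 1.5:40,43,45 2:40,43,45
joint l-50
-8:79,44,22 -7.5:79,45,22 -7:79,45,22 -6.5:79,45,22 -6:79,44,22 -5.5:78,44,22 -5:78,44,22 -4.5:76,43,22 -4:68,39,19 -3.5:57,33,17 -3:44,26,15 -2.5:29,21,15 -2:18,17,16 -1.5:16,18,19 -1:14,16,18 -0.5:14,16,18 0:15,17,19 0.5:15,17,18 1:14,16,17 1.5:16,16,17 2:16,16,17
joint l54
-8:80,46,23 -7.5:80,45,23 -7:80,44,23 -6.5:79,44,22 -6:79,44,22 -5.5:79,45,22 -5:79,45,22 -4.5:77,44,21 -4:73,41,20 -3.5:66,37,19 -3:53,32,19 -2.5:37,26,20 -2:36,32,30 -1.5:40,40,41 -1:42,45,47 -0.5:42,45,47 0:42,45,47 0.5:41,44,46 1:41,43,46 1.5:41,43,4
[... 374 characters left out ...]
48:115,129,133 -47:111,125,129 -46:88,98,102 -45:63,69,72 -44:62,69,71 -43:63,62,60 -42:79,54,37 -41:113,63,31 -40:124,70,35 -39:124,71,36 -38:124,71,36 -37:123,70,36 -36:124,71,36 -35:123,71,35
back l40
-52:61,67,70 -51:62,69,72 -50:61,68,70 -49:60,67,69 -48:60,67,70 -47:60,67,70 -46:61,69,71 -45:61,68,71 -44:60,67,70 -43:55,58,60 -42:48,39,32 -41:53,32,17 -40:60,34,16 -39:61,34,16 -38:61,34,17 -37:63,35,18 -36:62,35,17 -35:63,36,17
rail end
-98:114,129,133 -97:115,129,135 -96:116,129,135 -95:118,131,136 -94:118,131,136 -93:105,111,114 -92:99,81,70 -91:116,69,37 -90:105,60,29 -89:98,56,27 -88:80,45,21 -87:64,36,17 -86:62,35,17 -85:68,39,20 -84:68,38,19 -83:76,43,22 -82:78,44,22 -81:78,43,22
```

Run:
```python
from h import *
a=cams.read_camera('scene');o=cv2.imread('pics/scene0.png')
for n,(y0,y1,x0,x1) in {'bin':(185,250,60,145),'wrench':(172,204,160,206),'carton':(275,350,380,465)}.items():
    print(n,'median diff',np.median(cv2.absdiff(a,o)[y0:y1,x0:x1]), 'p95',np.percentile(cv2.absdiff(a,o)[y0:y1,x0:x1],95))
s=env.state();print(s['t'],s['ft_force'].round(1));print(env.job_done())
```

```text
bin median diff 3.0 p95 5.0
wrench median diff 5.0 p95 20.0
carton median diff 3.0 p95 5.0
19.7 [ 0.1 -0.1 -0.3]
the job is handed in; nothing more can be done
None
```

I slid the blue rail along the channel until its stud was in the cam's mouth, then swung the lever to about 1.77 rad, where it went firm. I then let go, backed off and handed the job in at 19.7 s.

**Firmness:** The tangential force at the knob rose steeply to about 12.6 N. A further 0.5 mm nudge moved the tool only 0.1 mm and peaked at 14.6 N. That is above the 9–13 N tight range but below the 17 N overstrain mark.

**Earlier false peak:** At about 1.66 rad the force reached 8.9 N and then fell back to 5–6 N. I took that for sticking and went on.

**Last checks:**
- After release the rail did not move; the pictures before and after agree to within 0.01 px.
- From above, the rail's face meets both end stops evenly. A faint dark line of up to about 0.7 mm remains. I take it for the edge's bevel or shadow, but the picture cannot rule out a gap that small.
- The arm touched nothing at the end; the force read about 0 N.
- The bin and carton pictures are unchanged. The wrench patch differs slightly more, which I put down to the arm's shadow; the arm never went near it.

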